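Check a bottle-capper spring on the bench spring tester and sort it

ROBOT

A 6-joint arm with a two-finger parallel gripper is mounted at the origin on the work surface. World frame = base frame: x ahead of the robot, y to its left, z up, the work surface at z = 0. Lengths are in m, angles in rad, forces in N, time in s.
With the tool pointing down it reaches from about 0.35 to 0.975 m from the base axis. Payload 4.9 kg.
Tool frame: the origin (TCP) lies on the mounting face of the last link; the fingertips stand 173 mm ahead of it and the grasp point (between the pads) lies 155 mm ahead of it; z points along the fingers, y is the direction in which the jaws open and shut (so a half turn about z gives the same grasp; the last joint's range is limited). The gripper opens to 85 mm and grips with 20 to 120 N. Pads are 22 mm wide; open, the fingers measure 114 mm over their backs; the gripper's body (76 mm by 85 mm) begins 54 mm behind the grasp point. The pads swing forward as they close: fully open they stand 13 mm farther back than shut.
Start: joints at [-1.464, 0.053, 1.613, -0, 1.476, -0.119], TCP at [0.14, -0.609, 0.405] pointing down, gripper open.
Joint ranges: [-3.01, 3.01], [-1.01, 2.22], [0.06, 2.58], [-1.02, 4.17], [0.09, 2.62], [-3.14, 3.14]. Speed limits (rad/s): [2.57, 2.57, 3.14, 3.14, 3.14, 3.14].

INTERFACE

Orientations are given as a unit quaternion [w, x, y, z].
In Python, from plant import manip gives the robot as it stands.
- The arm moves only by the tool play_rows, never from a script. Its argument "increments" is a list of rows, each an object with "offset": the shift along the tool's x, y, z in mm, a list of three; "twist": the turn about the tool's z in rad; "grip": the opening, from 0 (shut) to 1 (fully open). In form: [{"offset": [dx, dy, dz], "twist": twist, "grip": grip}, ...]. A call has 1 to 5 rows; each row is the pose to reach, as a shift and turn from the pose commanded when the call began, along the tool's axes at that moment; what a row does not reach only later rows make up. A row lasts 1/12 s, in which the tool goes at most 41.7 mm and 7.16 degrees, less where a joint would pass 70% of its speed; a pose out of reach is approached as far as the arm can. A call with a gripper value outside its range is refused whole. The fingers move at their own pace and stop on an object; the grip force is fixed at half the most. Time passes only in rows, so rows that repeat a pose let the fingers close. It gives the time, the measured TCP pose, the force and the opening at its end, in the units of the state.
- manip.state(): the state, without advancing time (a new reading comes with each control period).
- manip.grab_frame(name): name is "side" or "top"; returns the picture (400x640x3 uint8, blue, green, red); there is no depth.
- manip.get_calibration(name): a dict with "fx", "fy", "cx", "cy" (pixels), "k1" (the pictures are not rectified: a ray, as slopes to the right and down, at radius r is drawn at 1 + k1 r^2 times it, then the intrinsics apply), "T" (4x4, takes a point from camera to world coordinates). Camera axes: x right, y down, z forward; pixel columns grow to the right and rows downward; lengths in m; the calibration is good to about 2 mm. A picture is of the moment at which its call begins. get_calibration takes no time and is no camera call.
- manip.job_done(): hands the job in, once; it reports no verdict.
Trained networks look in the newest picture that a camera, given by its name, has taken for a name from the list of things; names that differ only in an ending like _2 or _b are one class to them, and where a whole thing is asked for, a point or a joint stands for the part that bears it (a point fixed in the world has none). Each returns a list of dicts, best first, with "p" (0 to 1); they miss things now and then, are a little off and sometimes report something else, mostly with a low value. They report only what shows in the picture. A call takes as long as a camera call. They do not tell look-alikes from the thing itself.
- manip.boxes_of(query, camera): "xyz" ([x, y, z] in m, in the coordinates of the camera as it stood for that picture, good to about 4 mm: the middle of the surface that is visible of it).
- manip.tip_of(query, camera): "xyz" ([x, y, z] in m, in the coordinates of the camera as it stood for that picture, good to about 4 mm: a listed point, or the origin of a listed thing).
The state is a dict: "time": time; "joint_pos": joint angles; "joint_vel": joint speeds; "joint_efforts": joint torques, N m; "tool_pos": TCP position; "tool_rot": TCP orientation; "contact_force": force on the tool from outside, world axes, zero at the start; "ft_torque": the same for the moment, N m; "gripper_width": opening from 0.0 (shut) to 1.0 (fully open).
Only numpy, scipy, OpenCV 4.12 (cv2) and the standard library are available. Lean on these libraries where they do the work, as an engineer would, in place of code of your own. Each camera call takes 0.05 s, during which the arm holds its last target. There are 200 camera calls.

TASK

Take the capper spring that stands on the square rubber mat, set it upright over the spigot of the spring tester, and press it down until its flange just rests on the three rubber stops; hold it there lightly for two seconds and read the force, without squashing the rubber by more than 1.5 mm. If the tester shows more than 10 newtons there (needle past the broad mark) the spring is good: stand it upright in the round dish; if less, it is tired: stand it upright in the square tray. Leave the other spring on its round cork coaster, and do not disturb the bottles and the device.

Things in the scene. Friction and masses are not known exactly. Their poses are not given: they have to be found in the camera images.
- spring_a_knob (a point): Centre of the round grip knob (24 mm across, 27 mm high) on the grey plastic cap of one of two springs that look alike; on the axis, z up. 68.5 mm above the foot when free, 13.5 mm below the knob's top and 13.5 mm above the top of the cap's flange (62 mm across, 5 mm thick, underside 50 mm above the foot when free). The spring that stands on the mat, whichever it is, is the one to test.
- spring_a_foot (a point): Centre of the underside of that spring's steel foot ring (34 mm across, 22 mm bore, 6 mm high), z up the spring's axis. Above it a steel coil 30 mm wide. The unit is 82 mm high and weighs about 100 g. The cap slides straight down towards the foot, 26 mm at most, as the coil is pressed. A good spring: about 2.1 N at first, then 1.05 N per mm; a tired one: 0.7 N, then 0.36 N per mm.
- spring_b_knob (a point): The same point on the knob of the second spring, which has the same shape and sizes.
- spring_b_foot (a point): The same point under the foot ring of the second spring.
- mat: Fixed square black rubber mat, 80 x 80 x 4 mm, origin at the centre of its underside. The spring to test stands at its middle.
- coaster: Fixed round cork coaster, 84 mm across, 4 mm thick, origin at the centre of its underside. The spring that is to be left alone stands at its middle.
- tester: Fixed spring tester: grey base 120 mm (its x) by 250 mm (its y) by 40 mm high, origin at the centre of its underside. On its -y half is the load plate, on its +y half a flat round dial facing up, 96 mm across.
- tester_seat (a point): Centre of the top of the tester's unloaded round steel load plate (41 mm across), 52 mm above the table, axes as the tester's. A spigot stands on it: 18 mm across for 5 mm, then tapering to 6 mm at 14 mm height; the foot ring goes over it. The plate sinks 0.2 mm per newton. Three posts around it, 26 mm from its axis, carry rubber stops.
- stops (a joint): How far the rubber stops (three, 8 mm across) are squashed, in m: 0 untouched, over 0.0015 is too hard. Their tops are set level, 29.5 to 39.5 mm above the unloaded load plate, differently each time; the flange of a seated spring meets them after 10 to 21 mm of pressing. All three together give 3 N per mm, so the push stiffens clearly when the flange meets them.
- needle (a joint): Angle of the dial needle in rad: 0 unloaded, 0.15 rad per newton on the load plate (the spring's own weight counts, about 1 N). Clockwise seen from above; zero points along the tester's -x. Thin ticks every 2 N, a broad mark at 1.5 rad (10 N). Resting on the stops a good spring shows over 11 N, a tired one under 9 N.
- dish: Fixed round aluminium dish, 124 mm across, rim 15 mm high, floor 3 mm thick, origin at the centre of its underside. For good springs.
- bin: Fixed square aluminium tray, 120 x 120 mm, rim 15 mm high, floor 3 mm thick, origin at the centre of its underside. For tired springs.
- bottle1: Bystander: amber bottle, 38 mm across, 100 mm high, origin at the centre of its underside.
- bottle2: Bystander: white bottle of the same size, origin at the centre of its underside.
- device: Bystander: dark box-shaped handheld device 28 x 48 x 75 mm with a small tank on top, 107 mm high in all, origin at the centre of its underside.
Things that resemble listed ones, but are neither listed nor needed, are in the scene too. Leave any blue, green or orange look-alike of the part that bears spring_a_knob alone.

How it is judged:
On the way, in this order (a step that is already met when the one before it is completed fails the run):
1. the spring from the mat stands seated over the spigot on the load plate (((horizontal distance between spring_a_foot and tester_seat below 0.004 m and z of spring_a_foot in the frame of tester_seat below 0.003 m and angle between spring_a_foot's own z axis and vertical below 0.08 rad) or (horizontal distance between spring_b_foot and tester_seat below 0.004 m and z of spring_b_foot in the frame of tester_seat below 0.003 m and angle between spring_b_foot's own z axis and vertical below 0.08 rad))), for 0.2 s.
2. the seated spring is pressed until its flange rests on the rubber stops (squashed 0.2 to 1.5 mm) and held there for 1.2 s (value of joint stops between 0.0002 and 0.0015 m and ((horizontal distance between spring_a_foot and tester_seat below 0.004 m and z of spring_a_foot in the frame of tester_seat below 0.003 m and angle between spring_a_foot's own z axis and vertical below 0.08 rad and z of spring_a_knob in the frame of tester_seat below 0.059 m) or (horizontal distance between spring_b_foot and tester_seat below 0.004 m and z of spring_b_foot in the frame of tester_seat below 0.003 m and angle between spring_b_foot's own z axis and vertical below 0.08 rad and z of spring_b_knob in the frame of tester_seat below 0.059 m))), for 1.2 s.
At the end, for the whole second after the job is handed in: The good spring stands upright (within 0.15 rad) on the floor of the round dish, or the tired spring stands upright on the floor of the square tray (foot within 60 mm of its centre, less than 8 mm above its underside); the other spring stands upright on the cork coaster, within 20 mm of its middle (((horizontal distance between spring_a_foot and dish below 0.06 m and z of spring_a_foot in the frame of dish below 0.008 m and angle between each of spring_a_foot, spring_b_foot's own z axis and vertical below 0.15 rad and horizontal distance between spring_b_foot and coaster below 0.02 m) or (horizontal distance between spring_b_foot and bin below 0.06 m and z of spring_b_foot in the frame of bin below 0.008 m and angle between each of spring_b_foot, spring_a_foot's own z axis and vertical below 0.15 rad and horizontal distance between spring_a_foot and coaster below 0.02 m))); the robot touches nothing.
It fails at once if the rubber stops are squashed by more than 1.5 mm (about 4.5 N on them) (value of joint stops above 0.0015 m).
It fails at once if the spring on the coaster is taken off or shifted by more than 20 mm (not (horizontal distance between any of spring_a_foot, spring_b_foot and coaster below 0.02 m)).
It fails at once if a bottle or the device is shifted by more than 20 mm (distance of any of bottle1, bottle2, device from where it was at the start of the episode above 0.02 m).
It also fails if it takes over 70 s, if anything falls off the work surface, if the arm or the gripper's body presses on something with over 40 N, if the wrist force passes 120 N, or if a joint passes its speed limit or range.

## Working session

There is one attempt and no reset: what is moved stays moved. The work goes in short steps, Python scripts to look and compute and a tool call to move; the robot and the scene stay as the last step left them, time stands still between calls to the robot, and variables do not carry over. Pictures are saved under pics/ and viewed, about 8 in all and at most 12, crops included, and the job is handed in when it is done.

Besides the shell and the picture viewer there is one more tool, called after ">>>" as name([rows], argument=value, ...), one row to a line, values as JSON. play_rows: Moves the arm, as the interface text tells. Its arguments: {"type":"object","properties":{"increments":{"type":"array"}},"required":["increments"]}

```bash
mkdir -p pics; cat > h.py <<'E'
import numpy as np, cv2
from plant import manip
def w(cam,xyz):
    T=np.array(manip.get_calibration(cam)["T"]); return (T@np.r_[xyz,1])[:3]
def px(cam,P):
    c=manip.get_calibration(cam); q=np.linalg.inv(np.array(c["T"]))@np.r_[P,1]
    s=q[:2]/q[2]; s=s*(1+c["k1"]*(s@s)); return np.array([c["fx"]*s[0]+c["cx"],c["fy"]*s[1]+c["cy"]])
def ray(cam,uv):
    c=manip.get_calibration(cam); K=np.array([[c["fx"],0,c["cx"]],[0,c["fy"],c["cy"]],[0,0,1.]])
    p=cv2.undistortPoints(np.array([[uv]],float),K,np.array([c["k1"],0,0,0.]))[0,0]
    T=np.array(c["T"]); return T[:3,3],T[:3,:3]@np.r_[p,1]
def atz(cam,uv,z):
    o,d=ray(cam,uv); return o+d*(z-o[2])/d[2]
E
python3 - <<'E'
from h import *
print(manip.state())
for c in("side","top"):
    k=manip.get_calibration(c); print(c,k["fx"],k["cx"],k["cy"],k["k1"],np.round(k["T"],3).tolist())
    cv2.imwrite(f"pics/{c}0.png",manip.grab_frame(c))
    for n in["spring_a_knob","spring_a_foot","tester_seat","tester","mat","coaster","dish","bin","bottle1","bottle2","device"]:
        print(c,n,[(np.round(w(c,d["xyz"]),3).tolist(),px(c,w(c,d["xyz"])).astype(int).tolist(),round(d["p"],2)) for d in manip.tip_of(n,c)])
E
```

```text
{'time': 0.0, 'joint_pos': array([-1.46402942e+00,  5.33629704e-02,  1.61428503e+00, -1.26745021e-05,
        1.47600326e+00, -1.19009000e-01]), 'joint_vel': array([-0.00072873, -0.00164335, -0.00034422, -0.00083833, -0.00169097,
        0.00129275]), 'joint_efforts': array([-1.91667550e-04, -3.93677688e+01, -3.70178676e+01, -1.09182542e-04,
        6.97753625e-03,  1.12798892e-05]), 'tool_pos': array([ 0.13987923, -0.60887318,  0.40346422]), 'tool_rot': array([-1.02932421e-03,  9.93634324e-01,  1.12648882e-01, -7.67819124e-09]), 'contact_force': array([ 1.14592497, -0.22897735, -0.33593939]), 'ft_torque': array([ 0.02709566, -0.02288285,  0.01720998]), 'gripper_width': 1.0044875105096989}
side 469.4612980678692 321.48258735015924 205.28387949644647 -0.007509869647618869 [[0.998, -0.047, 0.052, 0.479], [-0.069, -0.505, 0.86, -0.792], [-0.014, -0.862, -0.507, 0.554], [0.0, 0.0, 0.0, 1.0]]
side spring_a_knob [([0.457, 0.037, 0.071], [285, 204], 0.79), ([0.421, 0.143, 0.07], [269, 181], 0.68), ([0.364, 0.264, 0.069], [247, 159], 0.59), ([0.315, 0.164, 0.068], [222, 179], 0.56)]
side spr
[... 1283 characters left out ...]
93), ([0.76, -0.038, 0.005], [333, 120], 0.67)]
top tester [([0.593, 0.019, -0.002], [311, 182], 0.93)]
top mat [([0.425, 0.147, -0.003], [261, 245], 0.92), ([0.546, -0.307, 0.0], [434, 201], 0.59)]
top coaster [([0.428, -0.145, 0.003], [373, 245], 0.51)]
top dish [([0.549, -0.31, -0.002], [435, 200], 0.72), ([0.538, 0.287, 0.003], [208, 201], 0.29)]
top bin [([0.538, 0.287, 0.005], [208, 201], 0.6)]
top bottle1 [([0.706, 0.167, 0.002], [256, 139], 0.74), ([0.702, -0.16, 0.001], [379, 142], 0.71)]
top bottle2 [([0.706, 0.167, 0.002], [256, 139], 0.74), ([0.702, -0.16, 0.001], [379, 142], 0.71)]
top device [([0.76, -0.038, 0.004], [333, 120], 0.76), ([0.428, -0.145, 0.004], [373, 245], 0.37)]
```

```bash
ls -la pics
```

```text
total 596
drwxr-xr-x 2 agent agent   4096 Dec  4 23:07 .
drwxr-xr-x 3 agent agent   4096 Dec  4 23:06 ..
-rw-r--r-- 1 agent agent 305563 Dec  4 23:06 side0.png
-rw-r--r-- 1 agent agent 292459 Dec  4 23:07 top0.png
```

View pics/side0.png

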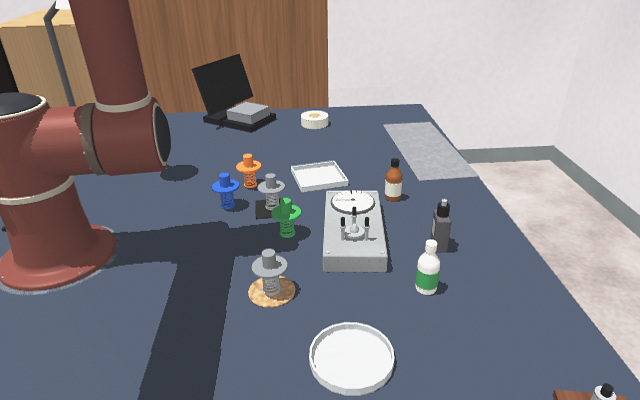

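View pics/top0.png

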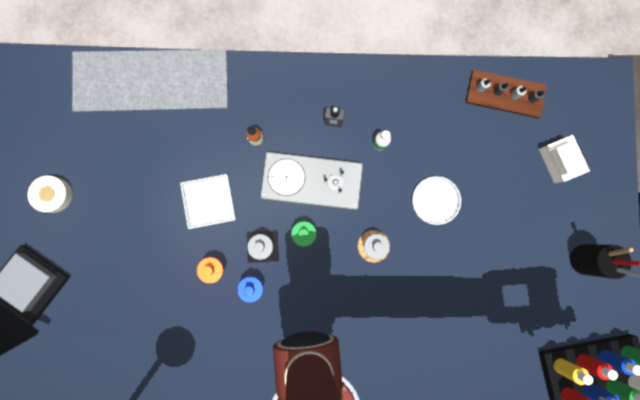

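The side picture shows a grey spring on the black mat at (271,190) and another grey one on the cork coaster at (270,270), with the green, blue and orange decoys around the mat. The top picture agrees: the mat spring is at (260,245) and the spigot at (335,181). I'll refine the positions from enlarged crops.

```bash
python3 - <<'E'
from h import *
s=cv2.imread("pics/side0.png");t=cv2.imread("pics/top0.png")
def crop(im,u,v,k=9,a=21,b=16):
    c=cv2.resize(im[v-b:v+b,u-a:u+a],None,fx=k,fy=k,interpolation=cv2.INTER_CUBIC)
    for i in range(0,2*a,5): cv2.putText(c,str(u-a+i),(i*k,10),0,.35,(0,0,255)); cv2.line(c,(i*k,12),(i*k,18),(0,0,255))
    for i in range(0,2*b,5): cv2.putText(c,str(v-b+i),(0,i*k+4),0,.35,(0,0,255))
    return c
cv2.imwrite("pics/crops.png",np.vstack([np.hstack([crop(s,271,190),crop(t,260,245)]),np.hstack([crop(s,354,226),crop(t,335,181)])]))
E
```

```text
(no output)
```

View pics/crops.png

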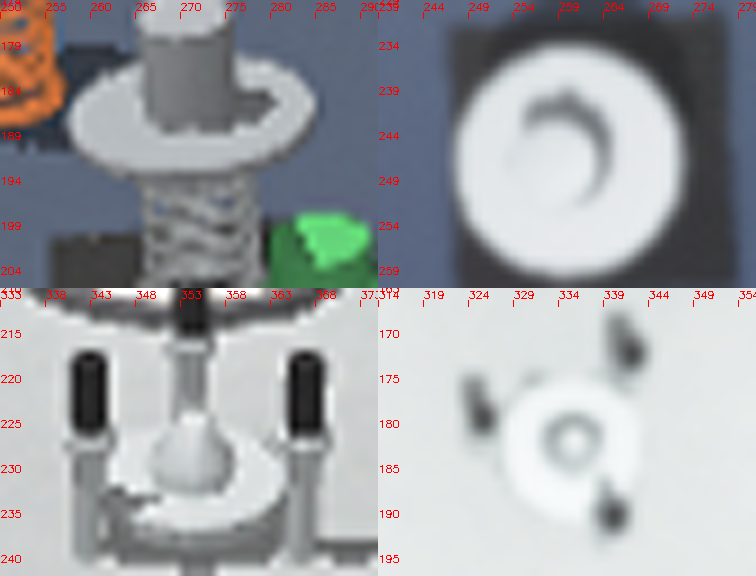

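>>> play_rows([
  {"offset": [0,0,0],"twist": -0.6,"grip": 1},
  {"offset": [0,0,0],"twist": -0.6,"grip": 1},
  {"offset": [0,0,0],"twist": -0.6,"grip": 1},
  {"offset": [0,0,0],"twist": -0.6,"grip": 1},
  {"offset": [0,0,0],"twist": -0.6,"grip": 1},
])

```text
time: 1.62
tool_pos: [0.1399, -0.6091, 0.4047]
tool_rot: [-0.0, 0.915, 0.404, 0.0]
contact_force: [0.8, 0.5, -0.3]
gripper_width: 0.999
```

>>> play_rows([
  {"offset": [0,0,0],"twist": -0.6,"grip": 1},
  {"offset": [0,0,0],"twist": -0.6,"grip": 1},
  {"offset": [0,0,0],"twist": -0.6,"grip": 1},
  {"offset": [0,0,0],"twist": -0.6,"grip": 1},
  {"offset": [0,0,0],"twist": -0.6,"grip": 1},
])

```text
time: 2.03
tool_pos: [0.1399, -0.6091, 0.4047]
tool_rot: [-0.0, 0.755, 0.656, 0.0]
contact_force: [-0.2, 0.5, -0.1]
gripper_width: 0.999
```

>>> play_rows([
  {"offset": [0,0,0],"twist": -0.6,"grip": 1},
  {"offset": [0,0,0],"twist": -0.6,"grip": 1},
  {"offset": [0,0,0],"twist": -0.6,"grip": 1},
  {"offset": [0,0,0],"twist": -0.6,"grip": 1},
  {"offset": [0,0,0],"twist": -0.6,"grip": 1},
])

```text
time: 2.45
tool_pos: [0.1399, -0.6091, 0.4047]
tool_rot: [0.0, 0.527, 0.85, 0.0]
contact_force: [0.1, -0.1, -0.3]
gripper_width: 0.999
```

>>> play_rows([
  {"offset": [0,0,0],"twist": -0.364,"grip": 1},
  {"offset": [0,0,0],"twist": -0.364,"grip": 1},
  {"offset": [0,0,0],"twist": -0.364,"grip": 1},
  {"offset": [0,0,0],"twist": -0.364,"grip": 1},
])

```text
time: 2.78
tool_pos: [0.1399, -0.6091, 0.4047]
tool_rot: [-0.0, 0.366, 0.931, 0.0]
contact_force: [0.3, -0.4, 0.4]
gripper_width: 1.002
```

```bash
python3 - <<'E'
from h import *
def tri(a,b):
    (o1,d1),(o2,d2)=ray("side",a),ray("top",b)
    A=np.c_[d1,-d2]; s=np.linalg.lstsq(A,o2-o1,rcond=None)[0]; p,q=o1+d1*s[0],o2+d2*s[1]
    return np.round((p+q)/2,4),np.round(p-q,4)
print("flange",tri((270.8,185.2),(259.8,246.3)), atz("top",(259.8,246.3),.058),atz("side",(270.8,185.2),.059))
print("knobtop",atz("top",(257.9,246.5),.086))
print("plate",tri((353.9,229),(335.1,182.2)),atz("top",(335.1,182.2),.052))
print("tip",tri((354,222.8),(335.2,181.7)),atz("top",(335.2,181.7),.064),atz("side",(354,222.8),.066))
for c in("side","top"):print(c,px(c,[.424,.1425,.0855]),px(c,[.424,.1425,.059]),px(c,[.5915,-.041,.052]))
s=manip.state();print(s["tool_pos"],s["tool_rot"],s["joint_pos"])
E
```

```text
flange (array([0.4235, 0.1443, 0.0594]), array([-0.0009, -0.    ,  0.    ])) [0.42395243 0.14447253 0.058     ] [0.42302047 0.14510388 0.059     ]
knobtop [0.42386978 0.14556044 0.086     ]
plate (array([ 0.5871, -0.0404,  0.0535]), array([-0.0002,  0.    , -0.    ])) [ 0.58737217 -0.04051989  0.052     ]
tip (array([ 0.5868, -0.04  ,  0.0674]), array([ 0.0004, -0.    ,  0.0001])) [ 0.58700915 -0.04017029  0.064     ] [ 0.58727352 -0.03784895  0.066     ]
side [270.3954555  175.15504769] [271.21026235 185.72496145] [356.22887742 229.67780175]
top [259.20541949 246.45609363] [260.55284448 246.29514186] [335.30575375 180.58522616]
[ 0.13992031 -0.60912094  0.40468476] [-1.70246746e-05  3.66272885e-01  9.30507482e-01  8.48476508e-06] [-1.46400448e+00  5.27230021e-02  1.61290758e+00 -2.24108678e-05
  1.47599288e+00 -2.28479792e+00]
```

>>> play_rows([
  {"offset": [-7,200,0],"twist": 0,"grip": 1},
  {"offset": [-7,200,0],"twist": 0,"grip": 1},
  {"offset": [-7,200,0],"twist": 0,"grip": 1},
  {"offset": [-7,200,0],"twist": 0,"grip": 1},
  {"offset": [-7,200,0],"twist": 0,"grip": 1},
])

```text
time: 3.2
tool_pos: [0.283, -0.4658, 0.4048]
tool_rot: [0.0, 0.368, 0.93, 0.0]
contact_force: [0.6, -0.5, -0.3]
gripper_width: 1.0
```

>>> play_rows([
  {"offset": [-7,200,0],"twist": 0,"grip": 1},
  {"offset": [-7,200,0],"twist": 0,"grip": 1},
  {"offset": [-7,200,0],"twist": 0,"grip": 1},
  {"offset": [-7,200,0],"twist": 0,"grip": 1},
  {"offset": [-7,200,0],"twist": 0,"grip": 1},
])

```text
time: 3.62
tool_pos: [0.4248, -0.3242, 0.405]
tool_rot: [0.0, 0.368, 0.93, 0.0]
contact_force: [0.5, -0.9, 1.0]
gripper_width: 0.996
```

>>> play_rows([
  {"offset": [107,115,30],"twist": 0,"grip": 1},
  {"offset": [107,115,30],"twist": 0,"grip": 1},
  {"offset": [107,115,30],"twist": 0,"grip": 1},
  {"offset": [107,115,30],"twist": 0,"grip": 1},
  {"offset": [107,115,30],"twist": 0,"grip": 1},
])

```text
time: 4.03
tool_pos: [0.4231, -0.1648, 0.3728]
tool_rot: [-0.002, 0.366, 0.931, 0.001]
contact_force: [0.8, 0.5, 0.5]
gripper_width: 1.002
```

>>> play_rows([
  {"offset": [107,115,30],"twist": 0,"grip": 1},
  {"offset": [107,115,30],"twist": 0,"grip": 1},
  {"offset": [107,115,30],"twist": 0,"grip": 1},
  {"offset": [107,115,30],"twist": 0,"grip": 1},
  {"offset": [107,115,30],"twist": 0,"grip": 1},
])

```text
time: 4.45
tool_pos: [0.4233, -0.0082, 0.3433]
tool_rot: [-0.001, 0.366, 0.931, 0.001]
contact_force: [0.2, -1.4, -0.0]
gripper_width: 0.999
```

>>> play_rows([
  {"offset": [107,115,30],"twist": 0,"grip": 1},
  {"offset": [107,115,30],"twist": 0,"grip": 1},
  {"offset": [107,115,30],"twist": 0,"grip": 1},
  {"offset": [107,115,30],"twist": 0,"grip": 1},
  {"offset": [107,115,30],"twist": 0,"grip": 1},
])

```text
time: 4.87
tool_pos: [0.4239, 0.1484, 0.3137]
tool_rot: [-0.001, 0.366, 0.931, 0.0]
contact_force: [0.0, -0.0, -0.6]
gripper_width: 0.998
```

>>> play_rows([
  {"offset": [-3,-3,20],"twist": 0,"grip": 1},
  {"offset": [-3,-3,50],"twist": 0,"grip": 1},
  {"offset": [-3,-3,75],"twist": 0,"grip": 1},
  {"offset": [-3,-3,79],"twist": 0,"grip": 1},
  {"offset": [-3,-3,79],"twist": 0,"grip": 1},
])

```text
time: 5.28
tool_pos: [0.4241, 0.1397, 0.2342]
tool_rot: [-0.002, 0.368, 0.93, -0.001]
contact_force: [0.1, 0.2, -0.1]
gripper_width: 1.002
```

```bash
python3 - <<'E'
from h import *
for c in("side","top"): cv2.imwrite(f"pics/{c}1.png",manip.grab_frame(c))
s=cv2.imread("pics/side1.png")[130:230,190:350];t=cv2.imread("pics/top1.png")[195:295,180:340]
cv2.imwrite("pics/g1.png",np.vstack([cv2.resize(x,None,fx=3,fy=3,interpolation=cv2.INTER_CUBIC) for x in(s,t)]))
print(manip.state()["tool_pos"],manip.state()["contact_force"])
E
```

```text
[0.42553215 0.14010583 0.23717311] [0.82877166 0.55607447 0.78398654]
```

View pics/g1.png

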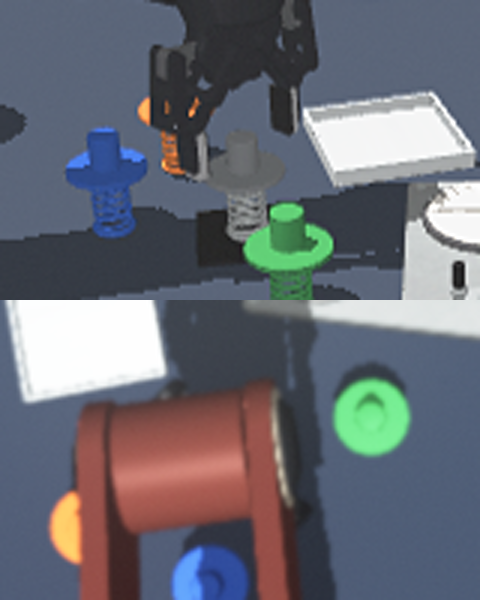

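The side view has both fingers straddling the grey knob, at (243,150) in the crop. The commanded y is about 3.5 mm short, so I'll correct that and close.

>>> play_rows([
  {"offset": [2.4,2.6,1],"twist": 0,"grip": 1},
  {"offset": [2.4,2.6,1],"twist": 0,"grip": 1},
  {"offset": [2.4,2.6,1],"twist": 0,"grip": 0.4},
  {"offset": [2.4,2.6,1],"twist": 0,"grip": 0},
  {"offset": [2.4,2.6,1],"twist": 0,"grip": 0},
])

```text
time: 5.8
tool_pos: [0.4248, 0.1441, 0.2352]
tool_rot: [0.0, 0.367, 0.93, 0.0]
contact_force: [-0.3, -0.7, -0.1]
gripper_width: 0.608
```

>>> play_rows([
  {"offset": [0,0,0],"twist": 0,"grip": 0},
  {"offset": [0,0,0],"twist": 0,"grip": 0},
  {"offset": [0,0,0],"twist": 0,"grip": 0},
  {"offset": [0,0,0],"twist": 0,"grip": 0},
  {"offset": [0,0,0],"twist": 0,"grip": 0},
])

```text
time: 6.22
tool_pos: [0.4247, 0.144, 0.2348]
tool_rot: [-0.0, 0.367, 0.93, -0.0]
contact_force: [-0.0, -0.3, 1.9]
gripper_width: 0.259
```

>>> play_rows([
  {"offset": [0,0,0],"twist": 0,"grip": 0},
  {"offset": [0,0,0],"twist": 0,"grip": 0},
  {"offset": [0,0,0],"twist": 0,"grip": 0},
  {"offset": [0,0,0],"twist": 0,"grip": 0},
  {"offset": [0,0,0],"twist": 0,"grip": 0},
])

```text
time: 6.63
tool_pos: [0.4246, 0.144, 0.2347]
tool_rot: [0.0, 0.367, 0.93, -0.0]
contact_force: [-0.7, -0.7, 1.9]
gripper_width: 0.262
```

>>> play_rows([
  {"offset": [0,0,-10],"twist": 0,"grip": 0},
  {"offset": [0,0,-35],"twist": 0,"grip": 0},
  {"offset": [0,0,-70],"twist": 0,"grip": 0},
  {"offset": [0,0,-100],"twist": 0,"grip": 0},
  {"offset": [0,0,-110],"twist": 0,"grip": 0},
])

```text
time: 7.05
tool_pos: [0.4257, 0.1443, 0.3504]
tool_rot: [0.004, 0.367, 0.93, 0.002]
contact_force: [0.8, -1.0, -0.3]
gripper_width: 0.263
```

>>> play_rows([
  {"offset": [-20,-2,0],"twist": 0,"grip": 0},
  {"offset": [-45,-5,0],"twist": 0,"grip": 0},
  {"offset": [-75,-8,0],"twist": 0,"grip": 0},
  {"offset": [-105,-11,0],"twist": 0,"grip": 0},
  {"offset": [-135,-13,0],"twist": 0,"grip": 0},
])

```text
time: 7.47
tool_pos: [0.5148, 0.0413, 0.3439]
tool_rot: [-0.0, 0.367, 0.93, 0.0]
contact_force: [0.2, 0.5, -0.3]
gripper_width: 0.259
```

>>> play_rows([
  {"offset": [-30,-3,0],"twist": 0,"grip": 0},
  {"offset": [-60,-6,0],"twist": 0,"grip": 0},
  {"offset": [-85,-9,0],"twist": 0,"grip": 0},
  {"offset": [-104,-11,0],"twist": 0,"grip": 0},
  {"offset": [-110,-11,0],"twist": 0,"grip": 0},
])

```text
time: 7.88
tool_pos: [0.5883, -0.0428, 0.3438]
tool_rot: [-0.0, 0.368, 0.93, -0.0]
contact_force: [-0.8, 0.6, -1.0]
gripper_width: 0.259
```

>>> play_rows([
  {"offset": [0,0,0],"twist": 0,"grip": 0},
  {"offset": [0,0,0],"twist": 0,"grip": 0},
  {"offset": [0,0,0],"twist": 0,"grip": 0},
])

```text
time: 8.13
tool_pos: [0.5866, -0.0399, 0.3442]
tool_rot: [-0.001, 0.367, 0.93, 0.0]
contact_force: [0.1, 0.2, -0.3]
gripper_width: 0.257
```

```bash
python3 - <<'E'
from h import *
for c in("side","top"): cv2.imwrite(f"pics/{c}2.png",manip.grab_frame(c))
s=cv2.imread("pics/side2.png")[140:260,280:430];t=cv2.imread("pics/top2.png")[140:220,260:410]
cv2.imwrite("pics/g2.png",np.hstack([cv2.resize(s,None,fx=5,fy=5,interpolation=cv2.INTER_CUBIC)]))
st=manip.state();print(st["tool_pos"],st["tool_rot"],st["contact_force"],st["gripper_width"])
for n in("spring_a_knob","spring_a_foot"):
  for c in("side","top"): print(n,c,[(np.round(w(c,d["xyz"]),4).tolist(),round(d["p"],2)) for d in manip.tip_of(n,c)])
E
```

```text
[ 0.58661251 -0.03982399  0.34460962] [-1.82162742e-04  3.66565130e-01  9.30392372e-01  7.87250145e-05] [-0.13016323 -0.11736127 -1.5573074 ] 0.25894616690858985
spring_a_knob side [([0.3176, 0.1648, 0.0683], 0.87), ([0.455, 0.0363, 0.0698], 0.75), ([0.3618, 0.2651, 0.0691], 0.69), ([0.5811, -0.0378, 0.1798], 0.66), ([0.6986, -0.1599, 0.0015], 0.26)]
spring_a_knob top [([0.3193, 0.1698, 0.0718], 0.85), ([0.3627, 0.2631, 0.067], 0.78), ([0.759, -0.0388, 0.0049], 0.61), ([0.4581, 0.039, 0.0698], 0.6), ([0.5832, -0.0393, 0.1802], 0.51)]
spring_a_foot side [([0.4605, 0.0341, 0.0019], 0.96), ([0.3672, 0.2663, -0.0036], 0.9), ([0.5861, -0.0427, 0.114], 0.87), ([0.3146, 0.164, 0.0007], 0.79)]
spring_a_foot top []
```

View pics/g2.png

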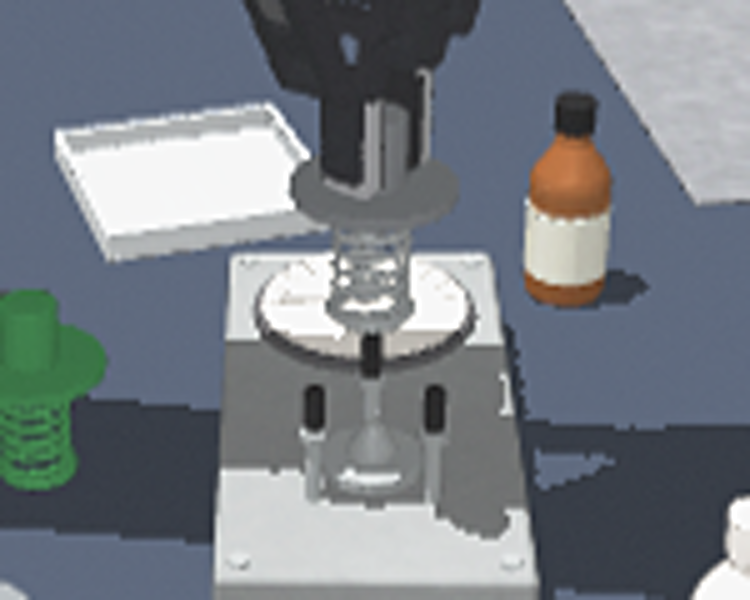

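```bash
python3 - <<'E'
from h import *
for P in([.587,-.04,.052],[.587,-.04,.066],[.587,-.04,.114],[.587,-.04,.169],[.587,-.04,.164],[.592,-.04,.114]): print(P,px("side",P),px("top",P))
for R in (17,):
    a=np.linspace(0,6.28,73)
    for z in(.114,.117,.120):
        q=np.array([px("side",[.587+.017*np.cos(t),-.04+.017*np.sin(t),z]) for t in a]); print(z,q.min(0),q.max(0))
q=np.array([px("side",[.587+.031*np.cos(t),-.04+.031*np.sin(t),.169]) for t in a]); print(q.min(0),q.max(0))
q=np.array([px("side",[.587+.031*np.cos(t),-.04+.031*np.sin(t),.164]) for t in a]); print(q.min(0),q.max(0))
t=cv2.imread("pics/top2.png")[150:210,290:380]; 
s=cv2.imread("pics/side2.png")[165:240,330:380]
s=cv2.resize(s,None,fx=8,fy=8,interpolation=cv2.INTER_CUBIC)
for i in range(0,50,5): cv2.putText(s,str(330+i),(i*8,10),0,.35,(0,0,255)); cv2.line(s,(i*8+4,12),(i*8+4,600),(0,0,255),1)
for i in range(0,75,5): cv2.putText(s,str(165+i),(0,i*8+8),0,.35,(0,255,255))
cv2.imwrite("pics/g3.png",s)
E
```

```text
[0.587, -0.04, 0.052] [353.84709334 229.50844258] [334.89331577 182.34275044]
[0.587, -0.04, 0.066] [354.00216608 223.40994606] [335.17229889 181.59450002]
[0.587, -0.04, 0.114] [354.55228597 201.74895894] [336.18639091 178.87465287]
[0.587, -0.04, 0.169] [355.22004538 175.39989068] [337.47113904 175.42891899]
[0.587, -0.04, 0.164] [355.15759838 177.86659715] [337.34838367 175.75815138]
[0.592, -0.04, 0.114] [357.21467891 201.62480091] [336.20693316 176.79860733]
0.114 [345.4325571  197.25768324] [363.69048794 206.39299227]
0.117 [345.45203833 195.87906544] [363.7418587  204.98358042]
0.12 [345.47158427 194.49572165] [363.79340331 203.5691684 ]
[338.04934083 167.86672036] [372.46340648 183.42335282]
[338.03804385 170.28001281] [372.34918864 185.9453967 ]
```

View pics/g3.png

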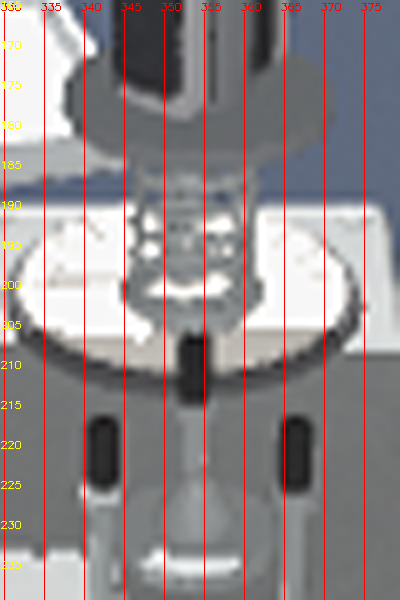

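>>> play_rows([
  {"offset": [-1.9,0.3,0],"twist": 0,"grip": 0},
  {"offset": [-1.9,0.3,12],"twist": 0,"grip": 0},
  {"offset": [-1.9,0.3,27],"twist": 0,"grip": 0},
  {"offset": [-1.9,0.3,40],"twist": 0,"grip": 0},
  {"offset": [-1.9,0.3,44],"twist": 0,"grip": 0},
])

```text
time: 8.85
tool_pos: [0.5878, -0.0417, 0.2969]
tool_rot: [-0.003, 0.367, 0.93, -0.0]
contact_force: [-0.8, -0.1, -2.0]
gripper_width: 0.258
```

>>> play_rows([
  {"offset": [0,0,0],"twist": 0,"grip": 0},
  {"offset": [0,0,2],"twist": 0,"grip": 0},
  {"offset": [0,0,4],"twist": 0,"grip": 0},
  {"offset": [0,0,6],"twist": 0,"grip": 0},
  {"offset": [0,0,6],"twist": 0,"grip": 0},
])

```text
time: 9.27
tool_pos: [0.5889, -0.0419, 0.2949]
tool_rot: [0.0, 0.367, 0.93, 0.0]
contact_force: [-0.3, 0.2, -1.4]
gripper_width: 0.265
```

>>> play_rows([
  {"offset": [0,0,1],"twist": 0,"grip": 0},
  {"offset": [0,0,2],"twist": 0,"grip": 0},
  {"offset": [0,0,3],"twist": 0,"grip": 0},
  {"offset": [0,0,4],"twist": 0,"grip": 0},
  {"offset": [0,0,4],"twist": 0,"grip": 0},
])

```text
time: 9.68
tool_pos: [0.5887, -0.0419, 0.2905]
tool_rot: [-0.0, 0.367, 0.93, -0.0]
contact_force: [0.2, 0.6, -1.1]
gripper_width: 0.26
```

```bash
python3 - <<'E'
from h import *
s=manip.grab_frame("side");cv2.imwrite("pics/side4.png",s)
s=s[180:245,325:385]
s=cv2.resize(s,None,fx=8,fy=8,interpolation=cv2.INTER_CUBIC)
for i in range(0,60,5): cv2.putText(s,str(325+i),(i*8,10),0,.35,(0,0,255))
for i in range(0,65,5): cv2.putText(s,str(180+i),(0,i*8+8),0,.35,(0,0,255))
cv2.imwrite("pics/g4.png",s)
st=manip.state();print(st["tool_pos"],st["contact_force"],st["ft_torque"])
E
```

```text
[ 0.58872891 -0.04186508  0.29053598] [-0.44021032  0.08600543 -0.74452511] [ 0.05351762  0.02622849 -0.08180417]
```

View pics/g4.png

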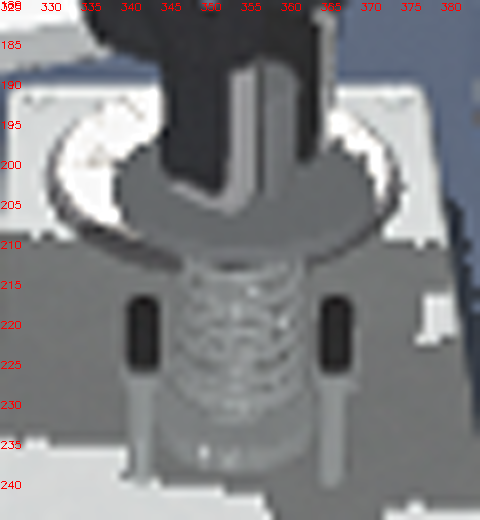

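Foot ring is centred between the posts (column about 354), over the spigot, with no contact force. I'll continue lowering.

>>> play_rows([
  {"offset": [0,0,1],"twist": 0,"grip": 0},
  {"offset": [0,0,2],"twist": 0,"grip": 0},
  {"offset": [0,0,3],"twist": 0,"grip": 0},
  {"offset": [0,0,4],"twist": 0,"grip": 0},
  {"offset": [0,0,4],"twist": 0,"grip": 0},
])

```text
time: 10.15
tool_pos: [0.5887, -0.0419, 0.2863]
tool_rot: [-0.0, 0.367, 0.93, -0.0]
contact_force: [0.1, -0.2, -1.0]
gripper_width: 0.26
```

>>> play_rows([
  {"offset": [0,0,1],"twist": 0,"grip": 0},
  {"offset": [0,0,2],"twist": 0,"grip": 0},
  {"offset": [0,0,3],"twist": 0,"grip": 0},
  {"offset": [0,0,3],"twist": 0,"grip": 0},
])

```text
time: 10.48
tool_pos: [0.5887, -0.0419, 0.2834]
tool_rot: [-0.0, 0.367, 0.93, -0.0]
contact_force: [0.0, -0.8, -1.0]
gripper_width: 0.259
```

>>> play_rows([
  {"offset": [0,0,1],"twist": 0,"grip": 0},
  {"offset": [0,0,2],"twist": 0,"grip": 0},
  {"offset": [0,0,2],"twist": 0,"grip": 0},
  {"offset": [0,0,2],"twist": 0,"grip": 0},
])

```text
time: 10.82
tool_pos: [0.5889, -0.0419, 0.2822]
tool_rot: [0.0, 0.367, 0.93, -0.0]
contact_force: [-0.9, -0.2, 1.9]
gripper_width: 0.258
```

>>> play_rows([
  {"offset": [0,0,1],"twist": 0,"grip": 0},
  {"offset": [0,0,2],"twist": 0,"grip": 0},
  {"offset": [0,0,3],"twist": 0,"grip": 0},
  {"offset": [0,0,4],"twist": 0,"grip": 0},
  {"offset": [0,0,4],"twist": 0,"grip": 0},
])

```text
time: 11.23
tool_pos: [0.589, -0.042, 0.2781]
tool_rot: [0.0, 0.367, 0.93, -0.0]
contact_force: [-1.5, 0.0, 5.7]
gripper_width: 0.255
```

```bash
python3 - <<'E'
from h import *
for z in np.arange(.081,.093,.002):
    print(round(z,3), [np.round(px("side",P),1).tolist() for P in([.587-.0225,-.04-.013+.004,z],[.587+.0225,-.053+.004,z],[.587,-.014+.004,z])])
E
```

```text
0.081 [[342.9, 219.9], [366.6, 218.7], [352.2, 208.7]]
0.083 [[342.9, 219.0], [366.7, 217.8], [352.2, 207.8]]
0.085 [[342.9, 218.1], [366.7, 216.9], [352.2, 206.9]]
0.087 [[342.9, 217.2], [366.7, 216.0], [352.3, 206.1]]
0.089 [[342.9, 216.2], [366.8, 215.1], [352.3, 205.2]]
0.091 [[343.0, 215.3], [366.8, 214.2], [352.3, 204.3]]
```

>>> play_rows([
  {"offset": [0,0,1],"twist": 0,"grip": 0},
  {"offset": [0,0,2],"twist": 0,"grip": 0},
  {"offset": [0,0,3],"twist": 0,"grip": 0},
  {"offset": [0,0,4],"twist": 0,"grip": 0},
  {"offset": [0,0,4],"twist": 0,"grip": 0},
])

```text
time: 11.65
tool_pos: [0.5891, -0.042, 0.2748]
tool_rot: [0.0, 0.367, 0.93, -0.0]
contact_force: [-3.6, -0.2, 8.4]
gripper_width: 0.258
```

>>> play_rows([
  {"offset": [0,0,1],"twist": 0,"grip": 0},
  {"offset": [0,0,2],"twist": 0,"grip": 0},
  {"offset": [0,0,2],"twist": 0,"grip": 0},
  {"offset": [0,0,2],"twist": 0,"grip": 0},
])

```text
time: 11.98
tool_pos: [0.5891, -0.0421, 0.2733]
tool_rot: [0.0, 0.367, 0.93, -0.0]
contact_force: [-4.5, -0.3, 9.3]
gripper_width: 0.262
```

>>> play_rows([
  {"offset": [0,0,0.5],"twist": 0,"grip": 0},
  {"offset": [0,0,1],"twist": 0,"grip": 0},
  {"offset": [0,0,1],"twist": 0,"grip": 0},
  {"offset": [0,0,1],"twist": 0,"grip": 0},
])

```text
time: 12.32
tool_pos: [0.5892, -0.042, 0.2725]
tool_rot: [0.0, 0.367, 0.93, -0.0]
contact_force: [-5.1, -1.5, 9.8]
gripper_width: 0.262
```

>>> play_rows([
  {"offset": [0.4,-0.4,0],"twist": 0,"grip": 0},
  {"offset": [0.9,-0.8,0],"twist": 0,"grip": 0},
  {"offset": [0.9,-0.8,0],"twist": 0,"grip": 0},
  {"offset": [0.9,-0.8,0],"twist": 0,"grip": 0},
])

```text
time: 12.65
tool_pos: [0.5884, -0.042, 0.2729]
tool_rot: [0.002, 0.367, 0.93, 0.0]
contact_force: [-2.7, -0.0, 10.1]
gripper_width: 0.257
```

```bash
python3 - <<'E'
from h import *
s=manip.grab_frame("side");cv2.imwrite("pics/side5.png",s)
s=s[178:248,320:390]
s=cv2.resize(s,None,fx=8,fy=8,interpolation=cv2.INTER_CUBIC)
cv2.imwrite("pics/g5.png",s)
st=manip.state();print(st["tool_pos"],st["contact_force"],st["ft_torque"])
E
```

```text
[ 0.58839728 -0.04202341  0.27293404] [-2.86404102 -0.69802233  9.57628822] [0.00341659 0.46382918 0.02169254]
```

View pics/g5.png

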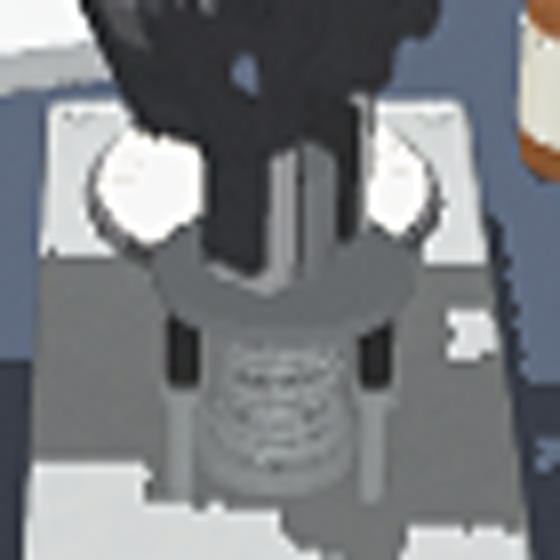

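>>> play_rows([
  {"offset": [0.5,-0.4,0],"twist": 0,"grip": 0},
  {"offset": [0.5,-0.4,1],"twist": 0,"grip": 0},
  {"offset": [0.5,-0.4,1],"twist": 0,"grip": 0},
  {"offset": [0.5,-0.4,1],"twist": 0,"grip": 0},
])

```text
time: 13.03
tool_pos: [0.588, -0.042, 0.2723]
tool_rot: [0.002, 0.367, 0.93, 0.0]
contact_force: [-1.8, 0.1, 10.4]
gripper_width: 0.262
```

>>> play_rows([
  {"offset": [0,0,0.5],"twist": 0,"grip": 0},
  {"offset": [0,0,1],"twist": 0,"grip": 0},
  {"offset": [0,0,1],"twist": 0,"grip": 0},
  {"offset": [0,0,1],"twist": 0,"grip": 0},
])

```text
time: 13.37
tool_pos: [0.5881, -0.042, 0.2714]
tool_rot: [0.002, 0.367, 0.93, 0.0]
contact_force: [-1.9, -0.0, 10.9]
gripper_width: 0.257
```

>>> play_rows([
  {"offset": [0,0,0.5],"twist": 0,"grip": 0},
  {"offset": [0,0,1],"twist": 0,"grip": 0},
  {"offset": [0,0,1],"twist": 0,"grip": 0},
  {"offset": [0,0,1],"twist": 0,"grip": 0},
])

```text
time: 13.7
tool_pos: [0.5881, -0.042, 0.2706]
tool_rot: [0.002, 0.367, 0.93, 0.0]
contact_force: [-2.1, -0.9, 11.7]
gripper_width: 0.262
```

>>> play_rows([
  {"offset": [0,0,0.5],"twist": 0,"grip": 0},
  {"offset": [0,0,1],"twist": 0,"grip": 0},
  {"offset": [0,0,1],"twist": 0,"grip": 0},
  {"offset": [0,0,1],"twist": 0,"grip": 0},
])

```text
time: 14.03
tool_pos: [0.5881, -0.0421, 0.27]
tool_rot: [0.002, 0.367, 0.93, 0.0]
contact_force: [-3.5, 0.2, 13.5]
gripper_width: 0.256
```

>>> play_rows([
  {"offset": [0,0,0.5],"twist": 0,"grip": 0},
  {"offset": [0,0,1],"twist": 0,"grip": 0},
  {"offset": [0,0,1],"twist": 0,"grip": 0},
  {"offset": [0,0,1],"twist": 0,"grip": 0},
])

```text
time: 14.37
tool_pos: [0.5882, -0.042, 0.2694]
tool_rot: [0.002, 0.367, 0.93, 0.0]
contact_force: [-4.5, -0.1, 15.4]
gripper_width: 0.26
```

The push stiffened below z≈0.2704, from about 0.85 to 3 N/mm. That puts the squash at roughly 0.8–1 mm, so I'll hold here.

>>> play_rows([
  {"offset": [0,0,0],"twist": 0,"grip": 0},
  {"offset": [0,0,0],"twist": 0,"grip": 0},
  {"offset": [0,0,0],"twist": 0,"grip": 0},
  {"offset": [0,0,0],"twist": 0,"grip": 0},
  {"offset": [0,0,0],"twist": 0,"grip": 0},
])

```text
time: 14.78
tool_pos: [0.5882, -0.042, 0.2694]
tool_rot: [0.002, 0.367, 0.93, 0.0]
contact_force: [-4.5, -0.3, 16.1]
gripper_width: 0.255
```

>>> play_rows([
  {"offset": [0,0,0],"twist": 0,"grip": 0},
  {"offset": [0,0,0],"twist": 0,"grip": 0},
  {"offset": [0,0,0],"twist": 0,"grip": 0},
  {"offset": [0,0,0],"twist": 0,"grip": 0},
  {"offset": [0,0,0],"twist": 0,"grip": 0},
])

```text
time: 15.2
tool_pos: [0.5882, -0.042, 0.2694]
tool_rot: [0.002, 0.367, 0.93, 0.0]
contact_force: [-5.0, 0.4, 15.4]
gripper_width: 0.263
```

>>> play_rows([
  {"offset": [0,0,0],"twist": 0,"grip": 0},
  {"offset": [0,0,0],"twist": 0,"grip": 0},
  {"offset": [0,0,0],"twist": 0,"grip": 0},
  {"offset": [0,0,0],"twist": 0,"grip": 0},
  {"offset": [0,0,0],"twist": 0,"grip": 0},
])

```text
time: 15.62
tool_pos: [0.5882, -0.042, 0.2694]
tool_rot: [0.002, 0.367, 0.93, 0.0]
contact_force: [-4.9, -0.7, 15.5]
gripper_width: 0.261
```

```bash
python3 - <<'E'
from h import *
s=manip.grab_frame("side");t=manip.grab_frame("top")
s=cv2.resize(s[178:248,315:395],None,fx=5,fy=5,interpolation=cv2.INTER_CUBIC)
t=cv2.resize(t[150:206,260:370],None,fx=7,fy=7,interpolation=cv2.INTER_CUBIC)[:350,:400]
for z in("x",):
    st=manip.state();print(st["tool_pos"],st["contact_force"],st["time"])
cv2.imwrite("pics/g6.png",np.hstack([s,t]))
E
```

```text
[ 0.58819903 -0.04203285  0.26943874] [-4.59847557 -0.09017814 15.27551992] 15.7167
```

View pics/g6.png

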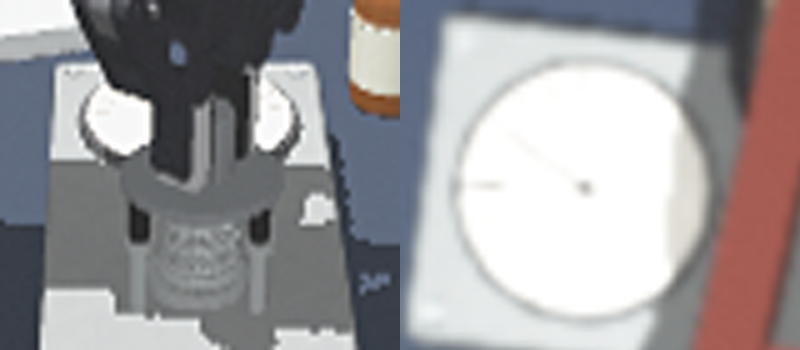

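>>> play_rows([
  {"offset": [0,0,0],"twist": 0,"grip": 0},
  {"offset": [0,0,0],"twist": 0,"grip": 0},
  {"offset": [0,0,0],"twist": 0,"grip": 0},
  {"offset": [0,0,0],"twist": 0,"grip": 0},
  {"offset": [0,0,0],"twist": 0,"grip": 0},
])

```text
time: 16.13
tool_pos: [0.5882, -0.042, 0.2694]
tool_rot: [0.002, 0.367, 0.93, 0.0]
contact_force: [-4.1, -0.2, 15.9]
gripper_width: 0.26
```

>>> play_rows([
  {"offset": [0,0,0],"twist": 0,"grip": 0},
  {"offset": [0,0,0],"twist": 0,"grip": 0},
  {"offset": [0,0,0],"twist": 0,"grip": 0},
  {"offset": [0,0,0],"twist": 0,"grip": 0},
  {"offset": [0,0,0],"twist": 0,"grip": 0},
])

```text
time: 16.55
tool_pos: [0.5882, -0.042, 0.2694]
tool_rot: [0.002, 0.367, 0.93, 0.0]
contact_force: [-4.7, -0.0, 14.6]
gripper_width: 0.255
```

The flange rests on the stops in the side crop. In the top crop the needle, from the hub at (585,188) towards (510,133), is about 36° clockwise past the broad mark at (480,185). That is about 14 N, so the spring is good and goes in the round dish.

>>> play_rows([
  {"offset": [0,0,-6],"twist": 0,"grip": 0},
  {"offset": [0,0,-12],"twist": 0,"grip": 0},
  {"offset": [0,0,-16],"twist": 0,"grip": 0},
  {"offset": [0,0,-20],"twist": 0,"grip": 0},
  {"offset": [0,0,-26],"twist": 0,"grip": 0},
])

```text
time: 16.97
tool_pos: [0.5863, -0.0416, 0.2903]
tool_rot: [-0.001, 0.367, 0.93, -0.0]
contact_force: [-0.6, 1.1, -1.0]
gripper_width: 0.256
```

>>> play_rows([
  {"offset": [0,0,-8],"twist": 0,"grip": 0},
  {"offset": [0,0,-20],"twist": 0,"grip": 0},
  {"offset": [0,0,-36],"twist": 0,"grip": 0},
  {"offset": [0,0,-50],"twist": 0,"grip": 0},
  {"offset": [0,0,-55],"twist": 0,"grip": 0},
])

```text
time: 17.38
tool_pos: [0.5876, -0.0419, 0.3503]
tool_rot: [0.002, 0.367, 0.93, 0.0]
contact_force: [-0.3, 0.4, -0.5]
gripper_width: 0.254
```

>>> play_rows([
  {"offset": [-8,-11,0],"twist": 0,"grip": 0},
  {"offset": [-22,-32,0],"twist": 0,"grip": 0},
  {"offset": [-40,-57,0],"twist": 0,"grip": 0},
  {"offset": [-60,-85,0],"twist": 0,"grip": 0},
  {"offset": [-78,-111,0],"twist": 0,"grip": 0},
])

```text
time: 17.8
tool_pos: [0.5673, -0.1781, 0.3459]
tool_rot: [-0.001, 0.367, 0.93, -0.0]
contact_force: [0.5, 0.6, -1.0]
gripper_width: 0.265
```

>>> play_rows([
  {"offset": [-18,-26,0],"twist": 0,"grip": 0},
  {"offset": [-38,-54,0],"twist": 0,"grip": 0},
  {"offset": [-58,-82,0],"twist": 0,"grip": 0},
  {"offset": [-72,-103,0],"twist": 0,"grip": 0},
  {"offset": [-77,-111,0],"twist": 0,"grip": 0},
])

```text
time: 18.22
tool_pos: [0.5471, -0.3137, 0.3458]
tool_rot: [-0.001, 0.369, 0.929, -0.001]
contact_force: [-0.6, -0.2, -1.7]
gripper_width: 0.263
```

>>> play_rows([
  {"offset": [0,0,10],"twist": 0,"grip": 0},
  {"offset": [0,0,30],"twist": 0,"grip": 0},
  {"offset": [0,0,50],"twist": 0,"grip": 0},
  {"offset": [0,0,65],"twist": 0,"grip": 0},
  {"offset": [0,0,70],"twist": 0,"grip": 0},
])

```text
time: 18.63
tool_pos: [0.5476, -0.308, 0.2721]
tool_rot: [-0.003, 0.367, 0.93, 0.001]
contact_force: [-0.2, 0.1, -0.8]
gripper_width: 0.259
```

>>> play_rows([
  {"offset": [0,0,0],"twist": 0,"grip": 0},
  {"offset": [0,0,0],"twist": 0,"grip": 0},
  {"offset": [0,0,0],"twist": 0,"grip": 0},
])

```text
time: 18.88
tool_pos: [0.5491, -0.3098, 0.2781]
tool_rot: [0.001, 0.367, 0.93, -0.0]
contact_force: [0.8, 0.1, -0.7]
gripper_width: 0.257
```

```bash
python3 - <<'E'
from h import *
s=manip.grab_frame("side");t=manip.grab_frame("top")
s=cv2.resize(s[230:400,260:460],None,fx=3,fy=3)
cv2.imwrite("pics/g7.png",s)
st=manip.state();print(st["tool_pos"],st["contact_force"],st["time"])
for n in("spring_a_foot","dish"): print([(np.round(w("side",d["xyz"]),3),d["p"]) for d in manip.tip_of(n,"side")])
E
```

```text
[ 0.54912179 -0.31001068  0.27841652] [ 0.16712285 -0.29205537 -1.22788622] 18.9833
[(array([ 0.366,  0.267, -0.002]), 0.87), (array([ 0.459,  0.033, -0.001]), 0.78), (array([0.318, 0.163, 0.001]), 0.61), (array([ 0.552, -0.313,  0.047]), 0.57)]
[(array([ 0.552, -0.312,  0.003]), 0.85)]
```

View pics/g7.png

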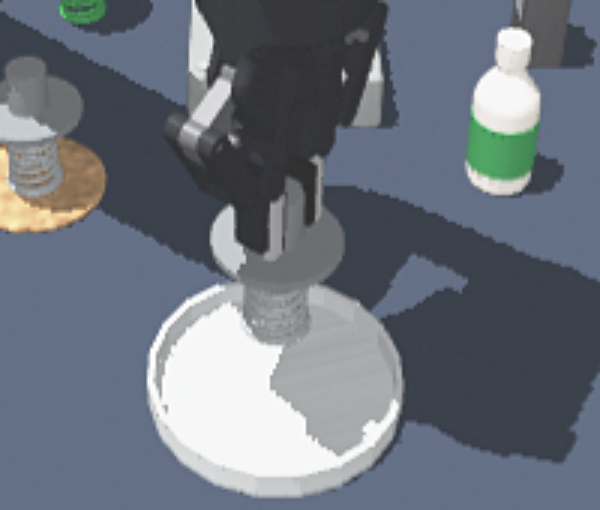

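The spring hangs upright over the dish centre. I'll lower it until it touches.

>>> play_rows([
  {"offset": [0,0,12],"twist": 0,"grip": 0},
  {"offset": [0,0,25],"twist": 0,"grip": 0},
  {"offset": [0,0,35],"twist": 0,"grip": 0},
  {"offset": [0,0,41],"twist": 0,"grip": 0},
  {"offset": [0,0,41],"twist": 0,"grip": 0},
])

```text
time: 19.5
tool_pos: [0.5479, -0.3094, 0.2331]
tool_rot: [-0.002, 0.367, 0.93, 0.0]
contact_force: [-1.0, 0.7, 2.9]
gripper_width: 0.261
```

>>> play_rows([
  {"offset": [0,0,1],"twist": 0,"grip": 0},
  {"offset": [0,0,2],"twist": 0,"grip": 0},
  {"offset": [0,0,2],"twist": 0,"grip": 0},
  {"offset": [0,0,2],"twist": 0,"grip": 0},
])

```text
time: 19.83
tool_pos: [0.5487, -0.3099, 0.234]
tool_rot: [0.0, 0.367, 0.93, -0.0]
contact_force: [1.1, -0.0, -0.2]
gripper_width: 0.261
```

>>> play_rows([
  {"offset": [0,0,1],"twist": 0,"grip": 0},
  {"offset": [0,0,2],"twist": 0,"grip": 0},
  {"offset": [0,0,2],"twist": 0,"grip": 0},
  {"offset": [0,0,2],"twist": 0,"grip": 0},
])

```text
time: 20.17
tool_pos: [0.5488, -0.31, 0.2324]
tool_rot: [0.001, 0.367, 0.93, -0.0]
contact_force: [-1.7, 0.9, 2.5]
gripper_width: 0.261
```

>>> play_rows([
  {"offset": [0,0,-0.8],"twist": 0,"grip": 0},
  {"offset": [0,0,-0.8],"twist": 0,"grip": 0},
  {"offset": [0,0,-0.8],"twist": 0,"grip": 0},
])

```text
time: 20.42
tool_pos: [0.5487, -0.3099, 0.2328]
tool_rot: [0.0, 0.367, 0.93, -0.0]
contact_force: [-0.7, -1.0, 2.3]
gripper_width: 0.264
```

>>> play_rows([
  {"offset": [0,0,0],"twist": 0,"grip": 0.35},
  {"offset": [0,0,0],"twist": 0,"grip": 0.45},
  {"offset": [0,0,0],"twist": 0,"grip": 0.7},
  {"offset": [0,0,0],"twist": 0,"grip": 1},
  {"offset": [0,0,0],"twist": 0,"grip": 1},
])

```text
time: 20.83
tool_pos: [0.5484, -0.3097, 0.232]
tool_rot: [-0.0, 0.367, 0.93, 0.0]
contact_force: [0.4, -0.9, -0.4]
gripper_width: 0.857
```

>>> play_rows([
  {"offset": [0,0,0],"twist": 0,"grip": 1},
  {"offset": [0,0,0],"twist": 0,"grip": 1},
  {"offset": [0,0,0],"twist": 0,"grip": 1},
  {"offset": [0,0,0],"twist": 0,"grip": 1},
  {"offset": [0,0,0],"twist": 0,"grip": 1},
])

```text
time: 21.25
tool_pos: [0.5486, -0.3098, 0.2325]
tool_rot: [0.0, 0.367, 0.93, -0.0]
contact_force: [-0.0, 0.8, -0.0]
gripper_width: 1.0
```

>>> play_rows([
  {"offset": [0,0,-10],"twist": 0,"grip": 1},
  {"offset": [0,0,-30],"twist": 0,"grip": 1},
  {"offset": [0,0,-60],"twist": 0,"grip": 1},
  {"offset": [0,0,-90],"twist": 0,"grip": 1},
  {"offset": [0,0,-110],"twist": 0,"grip": 1},
])

```text
time: 21.67
tool_pos: [0.549, -0.3101, 0.3469]
tool_rot: [0.002, 0.367, 0.93, -0.001]
contact_force: [0.8, 0.2, 2.0]
gripper_width: 0.999
```

>>> play_rows([
  {"offset": [0,0,0],"twist": 0,"grip": 1},
  {"offset": [0,0,0],"twist": 0,"grip": 1},
  {"offset": [0,0,0],"twist": 0,"grip": 1},
])

```text
time: 21.92
tool_pos: [0.5483, -0.3096, 0.3419]
tool_rot: [-0.0, 0.367, 0.93, 0.0]
contact_force: [0.8, -0.5, -0.7]
gripper_width: 1.001
```

```bash
python3 - <<'E'
from h import *
s=manip.grab_frame("side");cv2.imwrite("pics/g8.png",s)
st=manip.state();print(st["tool_pos"],st["contact_force"],st["time"])
for n in("spring_a_foot","spring_a_knob","bottle1","device"): print(n,[(np.round(w("side",d["xyz"]),3),d["p"]) for d in manip.tip_of(n,"side")])
E
```

```text
[ 0.5481308  -0.30954313  0.34097488] [ 0.29613238 -0.18726025 -0.65681613] 21.9667
spring_a_foot [(array([0.316, 0.162, 0.   ]), 0.92), (array([ 0.551, -0.314,  0.003]), 0.87), (array([ 0.46 ,  0.035, -0.002]), 0.83), (array([ 0.364,  0.265, -0.002]), 0.69)]
spring_a_knob [(array([0.317, 0.165, 0.069]), 0.89), (array([0.595, 0.016, 0.005]), 0.71), (array([0.365, 0.265, 0.067]), 0.7), (array([0.453, 0.035, 0.074]), 0.66), (array([ 0.551, -0.308,  0.007]), 0.28)]
bottle1 [(array([0.702, 0.165, 0.003]), 0.87), (array([ 0.697, -0.162,  0.002]), 0.77), (array([ 0.552, -0.312,  0.003]), 0.48)]
device [(array([ 0.76 , -0.041, -0.004]), 0.77), (array([ 0.545, -0.312,  0.001]), 0.3)]
```

View pics/g8.png

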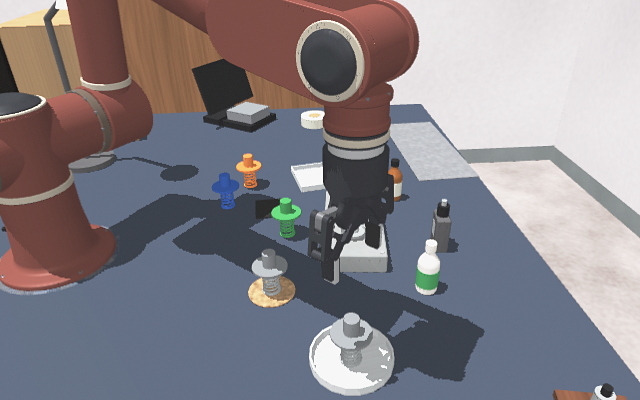

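The spring stands upright in the round dish at (351,340), the other is still on its coaster at (270,275), the bystanders haven't moved, and the gripper is clear.

```bash
python3 -c "
from plant import manip
print(manip.job_done())"
```

```text
the job is handed in; nothing more can be done
None
```

The spring from the mat tested good and now stands upright in the round dish. I handed the job in at about 22 s of the 70 s allowed.

- **Test:** I seated it over the spigot and pressed until the push stiffened from about 0.85 to 3 N/mm. I held it there for over 2 s with the stops squashed about 0.7–0.9 mm, a figure worked out from the forces.
- **Reading:** the needle stood about 36° past the broad mark, roughly 14 N. The wrist force during pressing also fitted a good spring.
- **Last checks:** the last side picture shows the spring upright. The network puts its foot at (0.551, -0.314, 0.003), within about 5 mm of the dish centre. The coaster spring, bottles and device are where they started, and the gripper is open and clear.
- **What disagreed:**
  - The network placed the tester seat about 4 mm from my pixel measurement. I used mine, and the spring seated.
  - The arm felt a sideways load of up to 5 N while pressing, from a small offset. I partly corrected it before the final hold, where it was still 4–5 N.
  - In the last picture the network's knob query did not find the knob of the tested spring, so I judged upright from the picture and the foot.

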